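# Report the empty picking bin

### The job

Report the empty blue bin: with the fingertips, gently press the orange call button on the front of that bin all the way down and let it come up, then press the green key on the grey call box all the way down to send the report, and withdraw. Only touch, never pick anything up: leave the call buttons of the filled bins and the red key unpressed, and leave the bins, their contents and everything else on the bench where they stand.

Things in the scene. Friction and masses are not known exactly. Their poses are not given: they have to be found in the camera images.
- bin_a: loose blue open bin, 160 x 100 mm, side and back walls 75 mm, front wall 45 mm high; holds two white cartons. Origin: centre of its underside; its -x axis points out of its front, towards the robot. A grey block (60 x 60 x 24 mm high) on its front is part of it and carries a round orange call button (top 46 mm above the bench) 110 mm in front of the origin
- call_a (a joint): travel of that button, m: 0 up, 0.006 fully down; a spring, 1.5 N to start, 5 N fully down, then a rigid stop; springs back when let go
- bin_b: loose blue open bin, 160 x 100 mm, side and back walls 75 mm, front wall 45 mm high; holds two steel canisters. Origin: centre of its underside; its -x axis points out of its front, towards the robot. A grey block (60 x 60 x 24 mm high) on its front is part of it and carries a round orange call button (top 46 mm above the bench) 110 mm in front of the origin
- call_b (a joint): travel of that button, m: 0 up, 0.006 fully down; a spring, 1.5 N to start, 5 N fully down, then a rigid stop; springs back when let go
- bin_c: loose blue open bin, 160 x 100 mm, side and back walls 75 mm, front wall 45 mm high; holds two white filters. Origin: centre of its underside; its -x axis points out of its front, towards the robot. A grey block (60 x 60 x 24 mm high) on its front is part of it and carries a round orange call button (top 46 mm above the bench) 110 mm in front of the origin
- call_c (a joint): travel of that button, m: 0 up, 0.006 fully down; a spring, 1.5 N to start, 5 N fully down, then a rigid stop; springs back when let go
- bin_d: loose blue open bin, 160 x 100 mm, side and back walls 75 mm, front wall 45 mm high; holds nothing: this is the EMPTY bin. Origin: centre of its underside; its -x axis points out of its front, towards the robot. A grey block (60 x 60 x 24 mm high) on its front is part of it and carries a round orange call button (top 46 mm above the bench) 110 mm in front of the origin
- call_d_top (a point): centre of the top face of the orange call button (32 mm diameter) of bin_d, 46 mm above the bench, 10 mm above the black collar (48 mm diameter) round it; pressed straight down; z up
- call_d (a joint): travel of that button, m: 0 up, 0.006 fully down; a spring, 1.5 N to start, 5 N fully down, then a rigid stop; springs back when let go
- call_box: grey desk call box fixed to the bench, 100 (x) x 150 (y) x 40 mm; origin: centre of its underside. It carries a green send key at local y +38 mm and a red cancel key at local y -38 mm, both at local x -12 mm, tops 62 mm above the bench, each in a black collar 10 mm lower
- send_top (a point): centre of the top face of the green send key (round, 32 mm diameter) of the call box; pressed straight down
- send (a joint): travel of the green send key, m: 0 up, 0.006 fully down; a spring, 1.5 N to start, 5 N fully down, then a rigid stop; springs back when let go
- cancel_top (a point): centre of the top face of the red cancel key (round, 32 mm diameter) of the call box; pressed straight down
- cancel (a joint): travel of the red cancel key, m: 0 up, 0.006 fully down; a spring, 1.5 N to start, 5 N fully down, then a rigid stop; springs back when let go
- carton_1: loose white carton with a red band, 58 x 70 x 58 mm high, in bin_a. Origin: centre of its underside
- canister_1: loose steel canister, 56 mm diameter, 62 mm high, in bin_b. Origin: centre of its underside
- filter_1: loose white filter, 60 mm diameter, 55 mm high, in bin_c. Origin: centre of its underside
- carton_2: loose white carton with a red band, 58 x 70 x 58 mm high, in bin_a. Origin: centre of its underside
- canister_2: loose steel canister, 56 mm diameter, 62 mm high, in bin_b. Origin: centre of its underside
- filter_2: loose white filter, 60 mm diameter, 55 mm high, in bin_c. Origin: centre of its underside
- tape: loose yellow ring (tape core), 90 mm diameter, 25 mm high, on the bench near the robot. Origin: centre of its underside
- carton_low: loose white carton with a red band, 56 x 90 x 36 mm high, on the bench near the robot. Origin: centre of its underside
- canister_spare: loose steel canister, 72 mm diameter, 90 mm high, on the bench beyond the call box. Origin: centre of its underside
- carton_tall: loose white carton with a black band, 60 x 60 x 110 mm high, on the bench beyond the call box. Origin: centre of its underside

How it is judged (in metres and radians):
On the way, in this order (a step that is already met when the one before it is completed fails the run):
1. the empty bin's orange call button is pressed down by the fingers (value of joint call_d above 0.004 m and contact force between the fingers and bin_d above 0.5 N), for 0.05 s.
2. that button is let up again (value of joint call_d below 0.0015 m and contact force between each of the arm, the fingers and bin_d below 0.1 N), for 0.05 s.
3. the green key is pressed down by the fingers (value of joint send above 0.004 m and contact force between the fingers and call_box above 0.5 N), for 0.05 s.
At the end, for the whole second after the job is handed in: the call button of the empty bin and then the green key have each been pressed at least 4 mm of their 6 mm by the fingers and let up (every button within 1.5 mm of up); all loose things at rest, within 20 mm of where they started (value of joint each of call_d, send, call_a, call_b, call_c, cancel below 0.0015 m and distance of each of bin_a, bin_b, bin_c, bin_d, carton_1, carton_2, canister_1, canister_2, filter_1, filter_2, tape, carton_low, canister_spare, carton_tall from where it was at the start of the episode below 0.02 m and linear speed of each of bin_a, bin_b, bin_c, bin_d, carton_1, carton_2, canister_1, canister_2, filter_1, filter_2, tape, carton_low, canister_spare, carton_tall below 0.02 m/s); the robot touches nothing.
It fails at once if the call button of a filled bin, or the red key, is pressed by more than 2.5 mm (value of joint any of call_a, call_b, call_c, cancel above 0.0025 m).
It fails at once if a bin, its contents or another thing on the bench is lifted or moved by more than 20 mm (distance of any of bin_a, bin_b, bin_c, bin_d, carton_1, carton_2, canister_1, canister_2, filter_1, filter_2, tape, carton_low, canister_spare, carton_tall from where it was at the start of the episode above 0.02 m).
It fails at once if a bin is tipped by more than 0.2 rad (angle between any of bin_a, bin_b, bin_c, bin_d's own z axis and vertical above 0.2 rad).
It fails at once if the robot presses on a bin or the call box with more than 35 N (contact force between any of the fingers, the arm and bin_a above 35 N or contact force between any of the fingers, the arm and bin_b above 35 N or contact force between any of the fingers, the arm and bin_c above 35 N or contact force between any of the fingers, the arm and bin_d above 35 N or contact force between any of the fingers, the arm and call_box above 35 N).
It also fails if it takes over 48 s, if anything falls off the work surface, if the arm or the gripper's body presses on something with over 40 N, if the wrist force passes 120 N, or if a joint passes its speed limit or range.

### The arm

A 6-joint arm with a two-finger parallel gripper is mounted at the origin on the work surface. World frame = base frame: x ahead of the robot, y to its left, z up, the work surface at z = 0. Lengths are in m, angles in degrees, forces in N, time in s.
With the tool pointing down it reaches from about 0.4 to 0.825 m from the base axis. Payload 7 kg.
Tool frame: the origin (TCP) lies at the very end of the fingers, on their centre line; the grasp point (between the pads) lies 19 mm behind it; z points along the fingers, y is the line along which they close (so a half turn about z gives the same grasp; the last joint's range is limited). The gripper opens to 88 mm and grips with 3 to 60 N. Pads are 19 mm wide; open, the fingers measure 130 mm over their backs; the gripper's body (78 mm by 193 mm) begins 47 mm behind the grasp point.
Start: joints at [-49.612, 20.546, 0.682, 0, -70.136, -16.507], TCP at [0.273, -0.617, 0.227] pointing down, gripper open.
Joint ranges: [-176.03, 176.03], [-82.01, 121.73], [-58.28, 71.71], [-173.87, 95.51], [-174.79, -0.11], [-173.66, 173.66]. Speed limits (degrees/s): [136.94, 136.94, 172.46, 180, 180, 180].

### API

Orientations are given as [roll, pitch, yaw] about the fixed x, y, z axes, in that order (R = Rz(yaw) Ry(pitch) Rx(roll)).
In Python, from plant import * gives the robot as it stands.
- The arm moves only by the tool carry_out, never from a script. Its argument "rows" is a list of rows, each a list of 3 entries, a list of its own where there are three numbers: the shift along the tool's x, y, z in mm, then the turn, a rotation vector about the tool's x, y, z in rad, then the closure, from -1 (fully open) to 1 (shut). A call has 1 to 8 rows; each row shifts and turns the commanded pose from where the row before left it, along the tool's axes as they then stand; what a row does not reach is not made up. A row lasts 1/12 s, in which the tool goes at most 41.7 mm and 7.16 degrees, less where a joint would pass 70% of its speed; a pose out of reach is approached as far as the arm can. A call is refused whole if a number of a shift passes 41.7 or a number of a turn 0.125, either way. A call with a gripper value outside its range is refused whole. The fingers move at their own pace and stop on an object; "squeeze" is the grip in N (left out, the last holds). Time passes only in rows, so rows that do not move let the fingers close. It gives the time, the measured TCP pose, the force, the opening and the grip force at its end, in the units of the state.
- sense(): the state, without advancing time (a new reading comes with each control period).
- read_camera(name): name is "scene" or "top" or "wrist"; returns (picture, depth): 480x640x3 uint8, red, green, blue; 480x640 float32, m along the optical axis (not along the pixel's ray), 0 where there is no reading.
- camera_info(name): a dict with "vfov" (degrees; the focal length in pixels is half the picture's height over the tangent of half this angle, whatever the lens; pixels are square), "cx", "cy" (the principal point, pixels), "rvec" (rotation vector, rad) and "tvec" (3), from world to camera coordinates, as OpenCV has them. Camera axes: x right, y down, z forward; pixel columns grow to the right and rows downward; lengths in m; the calibration is good to about 2 mm. A picture is of the moment at which its call begins: read the wrist's pose just before it. camera_info takes no time and is no camera call; for the wrist camera it gives the pose at the moment of the call.
- finish_job(): hands the job in; it is judged then, once.
The state is a dict: "time": time; "joints": joint angles; "joint_velocities": joint speeds; "joint_efforts": joint torques, N m; "tool_pos": TCP position; "eef_rot": TCP orientation; "contact_force": force on the tool from outside, world axes, zero at the start; "moment": the same for the moment, N m; "finger_gap": finger opening in m; "gripper_force": force on a finger pad.
Only numpy, scipy, OpenCV 4.12 (cv2) and the standard library are available. Lean on these libraries where they do the work, as an engineer would, in place of code of your own. Each camera call takes 0.05 s, during which the arm holds its last target. There are 200 camera calls.

## Working session

There is one attempt and no reset: what is moved stays moved. The work goes in short steps, Python scripts to look and compute and a tool call to move; the robot and the scene stay as the last step left them, time stands still between calls to the robot, and variables do not carry over. Pictures are saved under pics/ and viewed, at most 10 in all, crops included, and the job is handed in when it is done.

Besides the shell and the picture viewer there is one more tool, called after ">>>" as a command line: name --argument value ..., lists and objects as JSON in quotes. carry_out: Moves the arm, as the interface text tells. Its arguments: {"type":"object","properties":{"rows":{"type":"array"},"squeeze":{"type":"number"}},"required":["rows"]}

```bash
mkdir -p pics && cat > h.py <<'E'
from plant import *
import numpy as np, cv2
def world(name,dep,uv,info=None):
    i=info or camera_info(name); f=240/np.tan(np.radians(i["vfov"])/2)
    R=cv2.Rodrigues(np.array(i["rvec"],float))[0]; t=np.array(i["tvec"],float).ravel()
    out=[]
    for u,v in uv:
        p=dep[max(0,v-2):v+3,max(0,u-2):u+3]; p=p[p>0]; z=np.median(p) if p.size else np.nan
        out.append(R.T@(np.array([(u-i["cx"])/f*z,(v-i["cy"])/f*z,z])-t))
    return np.array(out)
E
python3 - <<'E'
from h import *
for n in("top","scene"):
    p,d=read_camera(n); cv2.imwrite(f"pics/{n}0.png",p[:,:,::-1]); np.save(n+"d.npy",d); print(camera_info(n))
s=sense(); print(s)
E
```

```text
{'vfov': 45.10025244754665, 'cx': 316.93359160106235, 'cy': 234.76732025811734, 'rvec': array([ 2.16631576, -2.10868342,  0.20126337]), 'tvec': array([-0.00884059,  0.55094979,  1.12576156])}
{'vfov': 56.33862066906252, 'cx': 324.82550816606204, 'cy': 239.15253880341928, 'rvec': array([ 1.72760307,  1.52530577, -0.80882436]), 'tvec': array([-0.06828576, -0.27226826,  1.43653922])}
{'time': 0.1, 'joints': array([-4.96135058e+01,  2.05864783e+01,  6.38899594e-01, -1.78549871e-02,
       -7.01340670e+01, -1.65066646e+01]), 'joint_velocities': array([ 0.00777296, -0.03005655,  0.0815512 ,  0.0463246 ,  0.05101846,
       -0.0024943 ]), 'joint_efforts': array([ 2.14809631e-06, -5.84163487e+01,  2.93754923e+01,  7.01549470e+00,
        1.02858403e-02, -4.50492473e-05]), 'tool_pos': array([ 0.27305548, -0.61683625,  0.22572468]), 'eef_rot': array([ 1.79916950e+02, -7.10591627e-03, -1.56126245e+02]), 'contact_force': array([ 0.04801072, -0.42809546,  0.19504316]), 'moment': array([ 0.02604739, -0.02489025,  0.06021358]), 'gripper_force': 0.0, 'finger_gap': 0.08801615689454634}
```

View pics/top0.png

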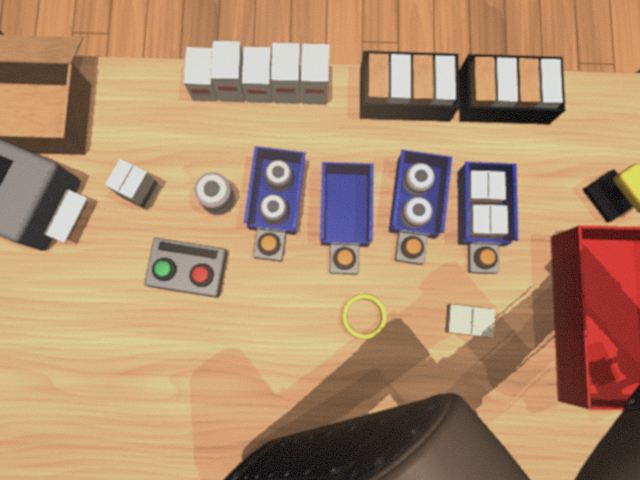

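View pics/scene0.png

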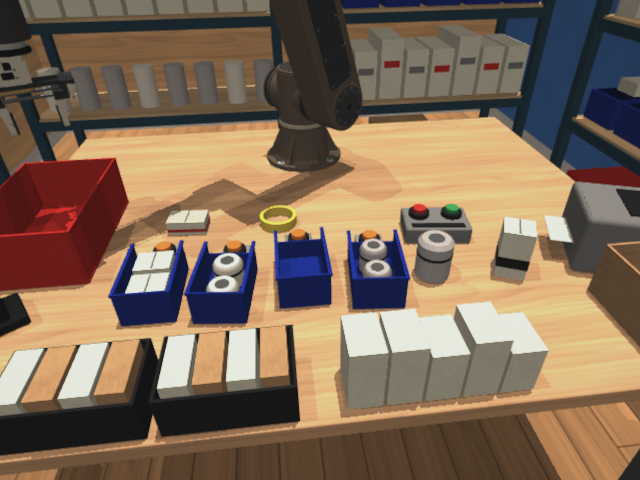

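The top view shows the empty bin at (347,200) with its orange button at (345,258), the green key at (163,268) and the red key at (200,274). The scene view agrees: the empty bin is at (303,270).

```bash
python3 - <<'E'
from h import *
d=np.load("topd.npy")
p=cv2.imread("pics/top0.png"); hsv=cv2.cvtColor(p,cv2.COLOR_BGR2HSV)
for nm,(u,v),lo,hi in(("call_d",(345,258),(5,120,90),(22,255,255)),("send",(163,268),(45,80,40),(85,255,255)),("cancel",(200,274),(0,150,60),(8,255,255))):
    m=np.zeros(d.shape,np.uint8); m[v-15:v+16,u-15:u+16]=cv2.inRange(hsv,lo,hi)[v-15:v+16,u-15:u+16]
    n,l,st,c=cv2.connectedComponentsWithStats(m); k=1+np.argmax(st[1:,4]); c0=c[k].round().astype(int)
    print(nm,c[k],st[k],world("top",d,[c0]).round(4))
print(world("top",d,[(345,250),(280,330),(323,240),(372,243)]).round(3))
print(sense()["tool_pos"])
E
```

```text
call_d [344.58173077 257.1875    ] [337 249  16  17 208] [[ 0.5074 -0.052   0.0451]]
send [162.01793722 268.17040359] [154 260  17  17 223] [[0.473  0.3103 0.0633]]
cancel [199.6557377  273.79781421] [192 267  17  15 183] [[0.4633 0.2351 0.0618]]
[[ 0.522 -0.052  0.045]
 [ 0.359  0.076 -0.001]
 [ 0.541 -0.007  0.043]
 [ 0.545 -0.111  0.001]]
[ 0.27305548 -0.61683625  0.22572468]
```

>>> carry_out --rows '[[[-27.5,26.2,0],[0,0,0],1],[[-27.5,26.2,0],[0,0,0],1],[[-27.5,26.2,0],[0,0,0],1],[[-27.5,26.2,0],[0,0,0],1],[[-27.5,26.2,0],[0,0,0],1],[[-27.5,26.2,0],[0,0,0],1],[[-27.5,26.2,0],[0,0,0],1],[[-27.5,26.2,0],[0,0,0],1]]' --squeeze 10

```text
time: 0.77
tool_pos: [0.3897, -0.3347, 0.2264]
eef_rot: [180.0, -0.0, -156.1]
contact_force: [1.5, -0.4, 0.1]
finger_gap: 0.0398
gripper_force: 0.0
```

>>> carry_out --rows '[[[-27.5,26.2,0],[0,0,0],1],[[-27.5,26.2,0],[0,0,0],1],[[-27.5,26.2,0],[0,0,0],1],[[-27.5,26.2,0],[0,0,0],1],[[-27.5,26.2,0],[0,0,0],1],[[-27.5,26.2,0],[0,0,0],1],[[-27.5,26.2,0],[0,0,0],1],[[0,0,0],[0,0,0],1]]'

```text
time: 1.43
tool_pos: [0.4934, -0.0863, 0.2264]
eef_rot: [180.0, 0.1, -155.9]
contact_force: [0.3, -0.4, 0.2]
finger_gap: 0.0006
gripper_force: 0.0
```

Look from close by with the wrist camera.

```bash
python3 - <<'E'
from h import *
i=camera_info("wrist"); p,d=read_camera("wrist"); s=sense()
cv2.imwrite("pics/w1.png",p[:,:,::-1]); hsv=cv2.cvtColor(p,cv2.COLOR_RGB2HSV)
m=cv2.inRange(hsv,(5,120,90),(20,255,255))
n,l,st,c=cv2.connectedComponentsWithStats(m)
for k in range(1,n):
    if st[k,4]>300: print(c[k],st[k],world("wrist",d,[c[k].round().astype(int)],i).round(4))
R=cv2.Rodrigues(np.array(i["rvec"],float))[0]; print(s["tool_pos"], s["eef_rot"],s["time"])
E
```

```text
[47.51373802 37.42555911] [   0    0  130   73 1565] [[ 4.468e-01 -4.054e-01 -1.000e-04]]
[300.7027027   26.90202703] [242   0 116  57 592] [[ 0.3371 -0.1813 -0.0005]]
[408.65199311 148.82883186] [    0     0   640   339 95228] [[ 3.954e-01 -2.990e-02 -2.000e-04]]
[358.60670194 114.54350382] [ 324   82   69   73 3402] [[ 0.3865 -0.0943 -0.0004]]
[ 42.93491362 127.52631579] [   0  102   89   49 2489] [[ 5.351e-01 -3.948e-01  1.000e-04]]
[214.3037037  212.53703704] [199 197  32  32 810] [[ 0.5331 -0.1905  0.0459]]
[349.10693642 243.11127168] [335 229  29  29 692] [[ 0.5062 -0.0526  0.0459]]
[147.04581359 385.07898894] [ 95 370  92  33 633] [[ 8.144e-01 -2.072e-01  4.000e-04]]
[542.19303604 389.57361026] [ 503  370   68   46 1637] [[ 6.019e-01  2.892e-01 -5.000e-04]]
[ 0.49223792 -0.08806896  0.22620705] [ 1.79983284e+02 -1.71065064e-02 -1.55872882e+02] 1.4833
```

View pics/w1.png

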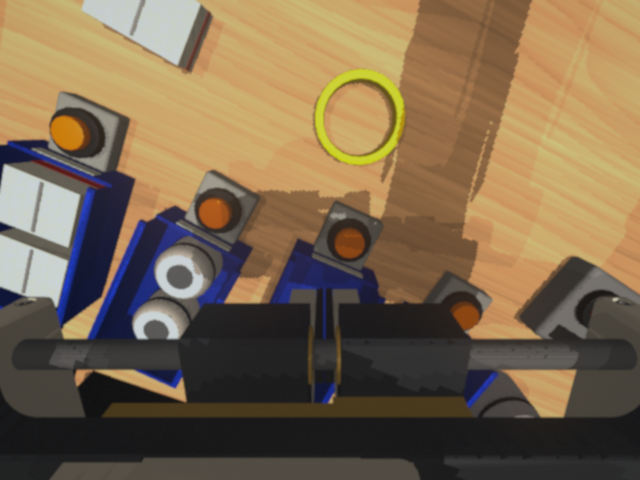

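The wrist view shows the empty bin's button at (349,243), beside the closed fingers. It agrees with the top view to about 1 mm (0.507, -0.052, top 0.046). Move over it and down to about 70 mm.

>>> carry_out --rows '[[[-14,13.4,0],[0,0,0],1],[[-13.8,13.4,0],[0,0,0],1],[[0,0,35],[0,0,0],1],[[0,0,40],[0,0,0],1],[[0,0,40],[0,0,0],1],[[0,0,30],[0,0,0],1],[[0,0,11],[0,0,0],1],[[0,0,0],[0,0,0],1]]'

```text
time: 2.15
tool_pos: [0.503, -0.0564, 0.0672]
eef_rot: [179.9, -0.4, -156.2]
contact_force: [0.2, -0.1, 0.0]
finger_gap: 0.0004
gripper_force: 0.0
```

>>> carry_out --rows '[[[-4,2,0],[0,0,0],1],[[0,0,8],[0,0,0],1],[[0,0,6],[0,0,0],1],[[0,0,0],[0,0,0],1],[[0,0,0],[0,0,0],1]]'

```text
time: 2.57
tool_pos: [0.5087, -0.0517, 0.0568]
eef_rot: [-180.0, 0.0, -156.1]
contact_force: [-0.0, 0.4, -0.2]
finger_gap: 0.0002
gripper_force: 0.0
```

>>> carry_out --rows '[[[1,0,4],[0,0,0],1],[[0,0,3],[0,0,0],1],[[0,0,2],[0,0,0],1],[[0,0,2],[0,0,0],1],[[0,0,2],[0,0,0],1],[[0,0,1],[0,0,0],1],[[0,0,0],[0,0,0],1],[[0,0,0],[0,0,0],1]]'

```text
time: 3.23
tool_pos: [0.5078, -0.0521, 0.0426]
eef_rot: [180.0, -0.0, -156.1]
contact_force: [-1.2, -0.4, 3.6]
finger_gap: 0.0007
gripper_force: 1.7
```

>>> carry_out --rows '[[[0,0,1.5],[0,0,0],1],[[0,0,1.5],[0,0,0],1],[[0,0,0],[0,0,0],1],[[0,0,0],[0,0,0],1]]'

```text
time: 3.57
tool_pos: [0.5078, -0.0521, 0.0402]
eef_rot: [-180.0, 0.0, -156.1]
contact_force: [-3.8, 0.1, 12.0]
finger_gap: 0.0004
gripper_force: 5.8
```

It reads 12 N, so the button is on its stop. Release and lift.

>>> carry_out --rows '[[[0,0,-4],[0,0,0],1],[[0,0,-8],[0,0,0],1],[[0,0,-20],[0,0,0],1],[[0,0,-40],[0,0,0],1],[[0,0,-40],[0,0,0],1],[[0,0,0],[0,0,0],1],[[0,0,0],[0,0,0],1]]'

```text
time: 4.15
tool_pos: [0.5096, -0.0516, 0.1544]
eef_rot: [-179.9, 0.3, -156.1]
contact_force: [-0.8, -0.4, -1.3]
finger_gap: 0.0003
gripper_force: 0.0
```

>>> carry_out --rows '[[[-11.5,34.5,0],[0,0,0],1],[[-11.5,34.5,0],[0,0,0],1],[[-11.5,34.5,0],[0,0,0],1],[[-11.5,34.5,0],[0,0,0],1],[[-11.5,34.5,0],[0,0,0],1],[[-11.5,34.5,0],[0,0,0],1],[[-11.5,34.5,0],[0,0,0],1],[[0,0,0],[0,0,0],1]]'

```text
time: 4.82
tool_pos: [0.4834, 0.2061, 0.1507]
eef_rot: [180.0, -0.0, -155.9]
contact_force: [0.7, 0.1, 0.9]
finger_gap: 0.0002
gripper_force: 0.0
```

```bash
python3 - <<'E'
from h import *
i=camera_info("wrist"); p,d=read_camera("wrist"); s=sense()
cv2.imwrite("pics/w2.png",p[:,:,::-1]); hsv=cv2.cvtColor(p,cv2.COLOR_RGB2HSV)
m=cv2.inRange(hsv,(45,80,40),(85,255,255))
n,l,st,c=cv2.connectedComponentsWithStats(m)
for k in range(1,n):
    if st[k,4]>100: print(c[k],st[k],world("wrist",d,[c[k].round().astype(int)],i).round(4))
print(s["tool_pos"], s["eef_rot"],s["time"])
E
```

```text
[448.62666667 285.87481481] [ 427  266   44   41 1350] [[0.4718 0.3086 0.0617]]
[0.48296597 0.20391389 0.15044193] [-1.79985774e+02 -7.98501224e-02 -1.55910343e+02] 4.8667
```

View pics/w2.png

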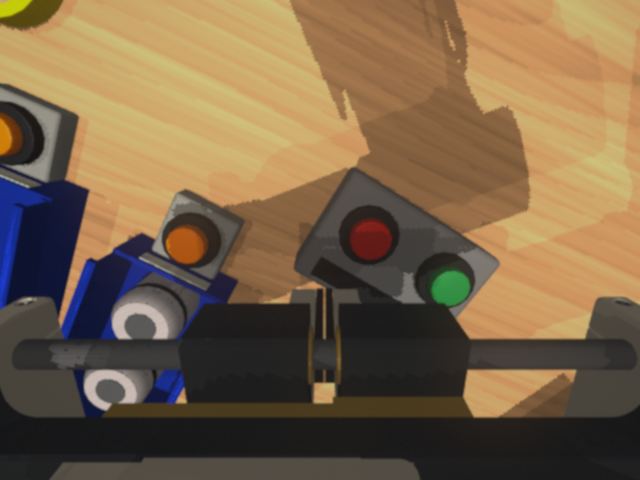

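The wrist view shows green at (449,286) and red at (370,240). Green is at (0.472, 0.309, 0.062), as expected.

>>> carry_out --rows '[[[-11.2,34,0],[0,0,0],1],[[-11.2,34,0],[0,0,0],1],[[-11.2,34,0],[0,0,0],1],[[0,0,0],[0,0,0],1],[[0,0,35],[0,0,0],1],[[0,0,30],[0,0,0],1],[[0,0,12],[0,0,0],1],[[0,0,0],[0,0,0],1]]'

```text
time: 5.53
tool_pos: [0.4712, 0.3053, 0.0705]
eef_rot: [-179.8, -0.4, -156.2]
contact_force: [0.0, -0.3, -0.5]
finger_gap: 0.0005
gripper_force: 0.0
```

>>> carry_out --rows '[[[0,0,0],[0,0,0],1],[[0,0,0],[0,0,0],1]]'

```text
time: 5.7
tool_pos: [0.4737, 0.3082, 0.0753]
eef_rot: [180.0, 0.0, -156.1]
contact_force: [-0.4, 0.5, -0.1]
finger_gap: 0.0006
gripper_force: 0.0
```

>>> carry_out --rows '[[[0,0,6],[0,0,0],1],[[0,0,3],[0,0,0],1],[[0,0,2],[0,0,0],1],[[0,0,2],[0,0,0],1],[[0,0,2],[0,0,0],1],[[0,0,1],[0,0,0],1],[[0,0,0],[0,0,0],1],[[0,0,0],[0,0,0],1]]'

```text
time: 6.37
tool_pos: [0.4732, 0.3083, 0.0588]
eef_rot: [180.0, 0.0, -156.1]
contact_force: [-0.5, -0.6, 2.5]
finger_gap: 0.0002
gripper_force: 1.7
```

>>> carry_out --rows '[[[0,0,1.5],[0,0,0],1],[[0,0,1.5],[0,0,0],1],[[0,0,0.5],[0,0,0],1],[[0,0,0],[0,0,0],1],[[0,0,0],[0,0,0],1]]'

```text
time: 6.78
tool_pos: [0.4733, 0.3083, 0.0562]
eef_rot: [-180.0, 0.0, -156.1]
contact_force: [-3.1, -2.0, 14.0]
finger_gap: 0.0002
gripper_force: 6.9
```

It reads 14 N, so the key is on its stop. Withdraw.

>>> carry_out --rows '[[[0,0,-4],[0,0,0],1],[[0,0,-8],[0,0,0],1],[[0,0,-20],[0,0,0],1],[[0,0,-40],[0,0,0],1],[[0,0,-40],[0,0,0],1],[[0,0,-30],[0,0,0],1],[[0,0,0],[0,0,0],1],[[0,0,0],[0,0,0],1]]'

```text
time: 7.45
tool_pos: [0.4737, 0.3091, 0.1994]
eef_rot: [179.9, 0.2, -156.1]
contact_force: [-0.7, -0.9, -0.6]
finger_gap: 0.0007
gripper_force: 0.0
```

>>> carry_out --rows '[[[0,0,0],[0,0,0],1],[[0,0,0],[0,0,0],1],[[0,0,0],[0,0,0],1],[[0,0,0],[0,0,0],1]]'

```text
time: 7.78
tool_pos: [0.4727, 0.3078, 0.1959]
eef_rot: [-179.9, -0.1, -156.1]
contact_force: [0.2, -0.6, -0.5]
finger_gap: 0.0006
gripper_force: 0.0
```

```bash
python3 - <<'E'
from h import *
p,d=read_camera("scene"); cv2.imwrite("pics/scene1.png",p[:,:,::-1]); print(sense()["tool_pos"])
E
```

```text
[0.4728391  0.30793723 0.19608713]
```

View pics/scene1.png

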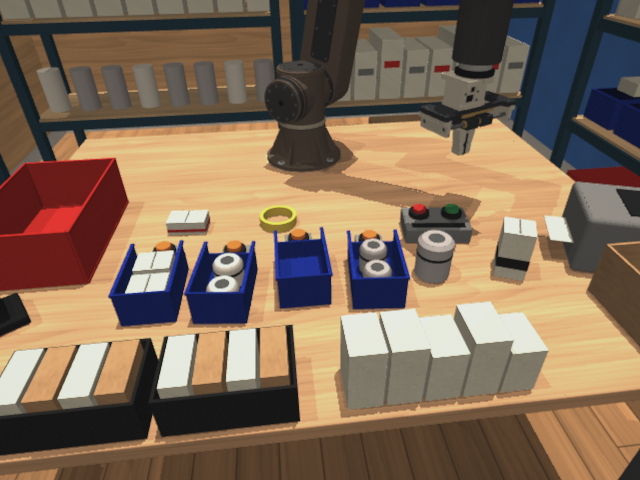

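The scene view shows everything in its place, with the empty bin still at (303,270) and the gripper well clear above the call box at (460,130).

```bash
python3 -c "
from plant import *
print(finish_job())"
```

```text
the job is handed in; nothing more can be done
None
```

I pressed the empty bin's call button and then the green send key down to their stops (about 12 N and 14 N) and let both up; nothing else looked moved in the last picture, the arm is clear, and the job is handed in, though no verdict came back.

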